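# Fit the index dial on the sloping indexing head and lock it

## Robot

A 7-joint arm with a two-finger parallel gripper is mounted at the origin on a cart in front of the work surface, level with it; the furniture and walls round the work are solid. World frame = base frame: x ahead of the robot, y to its left, z up, the work surface at z = 0. Lengths are in m, angles in rad, forces in N, time in s.
With the tool pointing down it reaches from about 0.4 to 0.85 m from the base axis. Payload 4.5 kg.
Tool frame: the origin (TCP) lies at the very end of the fingers, on their centre line; the grasp point (between the pads) lies 19 mm behind it; z points along the fingers, y is the line along which they close (so a half turn about z gives the same grasp; the last joint's range is limited). The gripper opens to 88 mm and grips with 3 to 60 N. Pads are 18 mm wide; open, the fingers measure 123 mm over their backs; the gripper's body (75 mm by 187 mm) begins 45 mm behind the grasp point.
Start: joints at [-1.284, 0.689, -0.195, 1.565, 0.157, 0.902, -0.215], TCP at [0.156, 0.605, 0.239] pointing down, gripper open.
Joint ranges: [-3.01, 3.01], [-0.46, 2.08], [-1.47, 1.51], [0.13, 2.56], [-1, 4.14], [0.04, 2.09], [-2.66, 2.66]. Speed limits (rad/s): [2.57, 2.57, 3.14, 3.14, 3.14, 3.14, 3.14].

## Interface

Orientations are given as a unit quaternion [x, y, z, w].
In Python, from plant import r, eyes, nets gives the robot as it stands.
- The arm moves only by the shell command python3 -m pendant 'ROWS' [FORCE]. ROWS is JSON, a list of rows, each an object of numbers: "claw": the opening, from 0 (shut) to 1 (fully open); "dx", "dy", "dz": the shift along the world's x, y, z in mm; "twist": the turn about the world's z in rad. In form: [{"claw": .., "dx": .., "dy": .., "dz": .., "twist": ..}, ...]. A call has 1 to 8 rows; each row is the pose to reach, as a shift and turn from the pose commanded when the call began; what a row does not reach only later rows make up. A row lasts 1/10 s, in which the tool goes at most 50 mm and 8.59 degrees, less where a joint would pass 70% of its speed; a pose out of reach is approached as far as the arm can. A call with a gripper value outside its range is refused whole. The fingers move at their own pace and stop on an object; FORCE is the grip in N (left out, the last holds). Time passes only in rows, so rows that repeat a pose let the fingers close. It gives the time, the measured TCP pose, the force, the opening and the grip force at its end, in the units of the state.
- r.get_state(): the state, without advancing time (a new reading comes with each control period).
- eyes.snapshot(name): name is "scene" or "side" or "wrist"; returns (picture, depth): 420x560x3 uint8, blue, green, red; 420x560 float32, m along the optical axis (not along the pixel's ray), 0 where there is no reading.
- eyes.camera_info(name): a dict with "K" (3x3 intrinsics, pixels), "world_to_cam" (4x4, takes a point from world to camera coordinates); the wrist camera has in their place "T_tool_cam" (4x4, takes a point from camera to tool coordinates, whose origin is the TCP and whose axes are the flange's). Camera axes: x right, y down, z forward; pixel columns grow to the right and rows downward; lengths in m; the calibration is good to about 2 mm. The wrist camera is an equidistant fisheye: a pixel r from the principal point sees the ray r / f radians off the axis. A picture is of the moment at which its call begins: read the wrist's pose just before it. camera_info takes no time and is no camera call.
- r.finish_job(): hands the job in; it is judged then, once.
Trained networks look in the newest picture that a camera, given by its name, has taken for a name from the list of things; names that differ only in an ending like _2 or _b are one class to them, and where a whole thing is asked for, a point or a joint stands for the part that bears it (a point fixed in the world has none). Each returns a list of dicts, best first, with "confidence" (0 to 1); they miss things now and then, are a little off and sometimes report something else, mostly with a low value. They report only what shows in the picture. A call takes as long as a camera call. They do not tell look-alikes from the thing itself.
- nets.spot_in(camera, query): "box" ([left, top, width, height] as shares, 0 to 1, of the picture: columns of its width, rows of its height, round what is visible of it).
- nets.place_of(camera, query): "position" ([column, row] as shares, 0 to 1, of the picture: columns of its width, rows of its height: a listed point, or the origin of a listed thing).
The state is a dict: "clock": time; "q": joint angles; "qd": joint speeds; "joint_torque": joint torques, N m; "tool_pos": TCP position; "eef_rot": TCP orientation; "contact_force": force on the tool from outside, world axes, zero at the start; "moment": the same for the moment, N m; "opening": opening from 0.0 (shut) to 1.0 (fully open); "finger_force": force on a finger pad.
Only numpy, scipy, OpenCV 4.12 (cv2) and the standard library are available. Lean on these libraries where they do the work, as an engineer would, in place of code of your own. Each camera call takes 0.05 s, during which the arm holds its last target. There are 200 camera calls.

## Task

Fit the notched index dial onto the flatted shaft of the blue sloping indexing head, its blue tooth on the side of the shaft's blue flat, pushed fully home against the steel boss. Then swing the orange keeper all the way round so that its finger lies over the dial's rim, let go, and leave the can, jar, tape and sanding block where they are.

Things in the scene. Friction and masses are not known exactly. Their poses are not given: they have to be found in the camera images.
- dial: Loose index dial, about 0.14 kg, at first lying flat on the table: aluminium plate 76 mm across, 12 mm thick, rim notched into 12 teeth, one blue. D-shaped bore through the middle: radius 8 mm, its flat 4.5 mm from the axis on the blue tooth's side. Two black grip bars stand on it. Origin: centre of the underside; z up; blue tooth and bore flat lie toward -x.
- dial_grip (a point): Midway between the tops of the dial's two grip bars, 44 mm above its underside, axes as the dial. The bars are parallel, each 34 mm long (along x), 5.5 mm thick, from 12 to 44 mm above the underside; grasp across y: 29 mm outside to outside. The shaft passes up the 18 mm slot between them.
- shaft_seat (a point): Where the shaft leaves its steel boss, about 58 mm above the table: the centre of the dial's underside must come here. z points out along the shaft, which leans 30 degrees from vertical toward the head's front (about toward the robot); the shaft's blue flat is on the -x side, so a fitted dial has the same axes as this point.
- shaft_tip (a point): Centre of the shaft's end, 26 mm from shaft_seat, same axes. Shaft radius 7 mm, flat 3.5 mm from the axis (1 mm play round the bore, about 10 degrees of turning play), last 4 mm tapered. The boss turns with the shaft and has a blue stripe on the flat's side. Stiff (0.4 N m); stands turned up to 0.6 rad either way from square to the deck.
- head: Blue indexing head, fixed to the table; origin on the table below the shaft's foot, x away from the robot at yaw 0, y to its left. Its deck slopes 30 degrees, low at the front: 112 mm along the slope, 54 mm to the right of the shaft and 122 mm to its left. The shaft stands on a boss 34 mm across, 12 mm above the deck.
- keeper_pivot (a point): On the keeper's turning axis at its underside, on a pillar 58 mm to the left of the shaft axis, 26.5 mm above the deck. Fixed to the deck: x points up the slope, y to the left across the deck, z square out of the deck (parallel to the shaft).
- keeper_post (a point): Top centre of the black upright post (14 mm across, 34 mm long) on the orange keeper's tail, 42 mm from the pivot axis, 40 mm above the keeper's underside; moves with it. Opposite the tail the keeper's finger, 12 mm wide, 6 mm thick, reaches 32 mm from the pivot axis and passes 2.5 mm above a fully seated dial's plate, clear of its bars.
- keeper (a joint): Turn of the keeper, rad. 0: open, finger points up the slope, tail and post down the slope. Grows clockwise seen from above the deck to a stop at 1.57: closed, finger points right over the dial's rim, post to the left of the pivot. Starts between 0 and 0.35; light friction (0.03 N m), stays where it is left.
- can_red: yellow paint can with red drips, 69 mm across, 73 mm tall; origin: centre of its underside. Bystander.
- jar_silver: white jar with silver-grey lid, 53 mm across, 44 mm tall; origin: centre of its underside. Bystander.
- tape_cream: cream roll of masking tape lying flat, 84 mm across, 18 mm tall; origin: centre of its underside. Bystander.
- sanding_block: brown cork sanding block, 112 x 69 x 30 mm, lying flat; origin: centre of its underside. Bystander.
Things that resemble listed ones, but are neither listed nor needed, are in the scene too. Leave any green or pink look-alike of the dial alone.

How it is judged:
On the way, in this order (a step that is already met when the one before it is completed fails the run):
1. the dial is fully seated on the flatted shaft while the keeper is still open (distance between dial and shaft_seat below 0.004 m and angle between the z axis of dial and the z axis of shaft_seat, either way round below 0.06 rad and angle between the x axis of dial and the x axis of shaft_seat, either way round below 0.25 rad and value of joint keeper below 0.8 rad), for 0.2 s.
2. the keeper is swung shut over the seated dial (distance between dial and shaft_seat below 0.004 m and angle between the z axis of dial and the z axis of shaft_seat, either way round below 0.06 rad and angle between the x axis of dial and the x axis of shaft_seat, either way round below 0.25 rad and value of joint keeper above 1.4 rad), for 0.2 s.
At the end, for the whole second after the job is handed in: The dial is at rest fully home on the shaft (underside centre within 4 mm of shaft_seat, axes parallel within 0.06 rad, turned to match within 0.25 rad) and the keeper is turned past 1.4 rad, its finger over the dial's rim (all of step 2 and linear speed of dial below 0.02 m/s); the robot touches nothing.
It fails at once if the can_red is shifted more than 25 mm (distance of can_red from where it was at the start of the episode above 0.025 m).
It fails at once if the jar_silver is shifted more than 25 mm (distance of jar_silver from where it was at the start of the episode above 0.025 m).
It fails at once if the tape_cream is shifted more than 25 mm (distance of tape_cream from where it was at the start of the episode above 0.025 m).
It fails at once if the sanding_block is shifted more than 25 mm (distance of sanding_block from where it was at the start of the episode above 0.025 m).
It also fails if it takes over 53 s, if anything falls off the work surface, if the arm or the gripper's body presses on something with over 40 N, if the wrist force passes 120 N, or if a joint passes its speed limit or range.

## Working session

There is one attempt and no reset: what is moved stays moved. The work goes in short steps, Python scripts to look and compute and a shell command to move; the robot and the scene stay as the last step left them, time stands still between calls to the robot, and variables do not carry over. Pictures are saved under pics/ and viewed, at most 10 in all, crops included, and the job is handed in when it is done.

```bash
ls; mkdir -p pics
python3 - <<'E'
from plant import r,eyes,nets
import cv2,numpy as np
s=r.get_state();print(s)
for c in ("scene","side"):
    im,d=eyes.snapshot(c);cv2.imwrite(f"pics/{c}0.png",im);np.savez(f"/tmp/{c}0.npz",im=im,d=d)
    I=eyes.camera_info(c);K=np.array(I["K"]);T=np.linalg.inv(np.array(I["world_to_cam"]));print(c,K.tolist(),T.round(3).tolist())
    for q in ("dial","dial_grip","shaft_seat","shaft_tip","keeper_pivot","keeper_post","head"):
        for o in nets.place_of(c,q)[:3]:
            u,v=np.array(o["position"])*[560,420]
            z=d[min(int(v),419),min(int(u),559)];p=T@np.r_[np.linalg.inv(K)@[u,v,1]*z,1]
            print(q,round(o["confidence"],2),round(u),round(v),p[:3].round(3))
print(eyes.camera_info("wrist"))
E
```

```text
pics
{'clock': 0.0, 'q': array([-1.28424025,  0.69002047, -0.19450468,  1.56637346,  0.15732446,
        0.90246726, -0.2151028 ]), 'qd': array([-8.54898772e-04, -1.86123451e-04,  6.75317897e-05, -2.95014722e-04,
        1.63960551e-03, -2.43424130e-04,  3.75524892e-04]), 'joint_torque': array([-5.95749498e-04, -5.27560079e+01, -1.26688991e+00, -1.53425449e+01,
       -5.26359561e-02,  6.65923784e-03,  1.64153626e-04]), 'tool_pos': array([0.15619299, 0.60450423, 0.23787918]), 'eef_rot': array([ 1.25995607e-01,  9.92030357e-01, -9.36404162e-04, -4.13215679e-05]), 'contact_force': array([ 0.58634558, -0.43123473,  0.46338619]), 'moment': array([0.01024201, 0.01233615, 0.00968391]), 'finger_force': 0.0, 'opening': 0.995452784437525}
scene [[469.2407485458865, 0.0, 275.54155321163836], [0.0, 469.2407485458865, 215.32849643739738], [0.0, 0.0, 1.0]] [[0.81, -0.338, 0.479, 0.046], [-0.586, -0.436, 0.683, -0.769], [-0.022, -0.834, -0.552, 0.706], [0.0, 0.0, 0.0, 1.0]]
dial 0.87 261 186 [0.709 0.245 0.011]
dial 0.69 212 204 [0.543 0.251 0.009]
dial 0.61 255 205 [0.642 0.178 0.005]
dial_grip 0
[... 1104 characters left out ...]

keeper_pivot 0.78 291 186 [ 0.612 -0.131  0.068]
keeper_pivot 0.72 190 230 [0.797 0.011 0.001]
keeper_post 0.6 316 180 [ 0.609 -0.373  0.   ]
head 0.68 296 205 [ 0.597 -0.114  0.032]
{'K': array([[325.1922621 ,   0.        , 282.96940581],
       [  0.        , 325.1922621 , 212.34617637],
       [  0.        ,   0.        ,   1.        ]]), 'T_tool_cam': array([[-1.90707539e-03, -9.48611185e-01, -3.16438276e-01,
         8.29888219e-02],
       [ 9.99998130e-01, -1.70769546e-03, -9.07389635e-04,
        -4.06882849e-04],
       [ 3.20379751e-04, -3.16439415e-01,  9.48612668e-01,
        -1.45230024e-01],
       [ 0.00000000e+00,  0.00000000e+00,  0.00000000e+00,
         1.00000000e+00]])}
```

View pics/scene0.png

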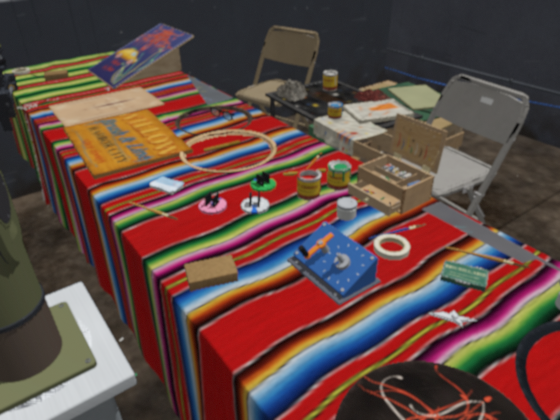

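View pics/side0.png

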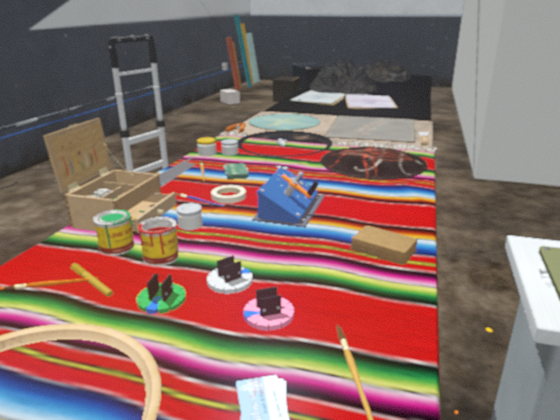

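```bash
python3 -m pendant '[{"claw":1,"dx":60,"dy":-50,"dz":0,"twist":0},{"claw":1,"dx":470,"dy":-410,"dz":0,"twist":0},{"claw":1,"dx":470,"dy":-410,"dz":0,"twist":0},{"claw":1,"dx":470,"dy":-410,"dz":0,"twist":0},{"claw":1,"dx":470,"dy":-410,"dz":0,"twist":0},{"claw":1,"dx":470,"dy":-410,"dz":0,"twist":0},{"claw":1,"dx":470,"dy":-410,"dz":0,"twist":0},{"claw":1,"dx":470,"dy":-410,"dz":0,"twist":0}]'
```

```text
clock: 1.6
tool_pos: [0.4594, 0.3411, 0.239]
eef_rot: [0.126, 0.992, 0.0, 0.0]
contact_force: [0.7, 0.6, 0.0]
opening: 0.997
finger_force: 0.0
```

```bash
python3 -m pendant '[{"claw":1,"dx":170,"dy":-150,"dz":-10,"twist":0},{"claw":1,"dx":170,"dy":-150,"dz":-10,"twist":0},{"claw":1,"dx":170,"dy":-150,"dz":-10,"twist":0},{"claw":1,"dx":170,"dy":-150,"dz":-10,"twist":0},{"claw":1,"dx":170,"dy":-150,"dz":-10,"twist":0},{"claw":1,"dx":170,"dy":-150,"dz":-10,"twist":0},{"claw":1,"dx":170,"dy":-150,"dz":-10,"twist":0}]'
cat > h.py <<'E'
from plant import r,eyes,nets
import cv2,numpy as np
from scipy.spatial.transform import Rotation as R
def wrist(name=None):
    s=r.get_state();im,d=eyes.snapshot("wrist");I=eyes.camera_info("wrist")
    T=np.eye(4);T[:3,:3]=R.from_quat(s["eef_rot"]).as_matrix();T[:3,3]=s["tool_pos"]
    if name: cv2.imwrite(f"pics/{name}.png",im)
    return im,d,T@np.array(I["T_tool_cam"]),np.array(I["K"])
def ray(uv,K):
    uv=np.atleast_2d(uv).astype(float);p=(uv-K[:2,2])/K[0,0];t=np.linalg.norm(p,axis=1)+1e-9
    return np.c_[p/t[:,None]*np.sin(t)[:,None],np.cos(t)]
def w3(uv,d,T,K):   # depth-based
    uv=np.atleast_2d(uv);q=ray(uv,K);z=d[uv[:,1].astype(int),uv[:,0].astype(int)]
    return (q/q[:,2:]*z[:,None])@T[:3,:3].T+T[:3,3]
def wz(uv,h,T,K):   # on plane z=h
    q=ray(uv,K)@T[:3,:3].T;return T[:3,3]+q*((h-T[2,3])/q[:,2])[:,None]
def cloud(d,T,K):
    v,u=np.nonzero((d>0)&(d<1));return np.c_[u,v],w3(np.c_[u,v],d,T,K)
def proj(P,T,K):
    q=(np.atleast_2d(P)-T[:3,3])@T[:3,:3];n=np.hypot(q[:,0],q[:,1]);t=np.arctan2(n,q[:,2])
    return q[:,:2]/n[:,None]*t[:,None]*K[0,0]+K[:2,2]
E
python3 - <<'E'
from h import *
im,d,T,K=wrist("w1");np.savez("/tmp/w1.npz",im=im,d=d,T=T,K=K)
for q in ("dial","dial_grip"):
    for o in nets.place_of("wrist",q)[:3]:
        uv=np.array(o["position"])*[560,420];print(q,o["confidence"],uv.round(),w3(uv,d,T,K).round(4),wz(uv,0.012 if q=="dial" else .044,T,K).round(4))
E
```

```text
clock: 2.3
tool_pos: [0.6277, 0.1926, 0.2285]
eef_rot: [0.126, 0.992, 0.0, -0.0]
contact_force: [-0.5, 0.4, -0.5]
opening: 1.003
finger_force: 0.0
dial 0.86 [349. 237.] [[0.7068 0.2508 0.0301]] [[0.7152 0.2528 0.012 ]]
dial 0.81 [307.  96.] [[0.541  0.2431 0.0019]] [[0.5412 0.2423 0.012 ]]
dial 0.68 [269. 189.] [[0.625  0.178  0.0444]] [[0.6326 0.1746 0.012 ]]
dial_grip 0.83 [316.  97.] [[0.5443 0.2514 0.0038]] [[0.5447 0.2472 0.044 ]]
dial_grip 0.78 [360. 250.] [[0.7304 0.2618 0.0235]] [[0.7197 0.2589 0.044 ]]
dial_grip 0.63 [267. 201.] [[0.6442 0.1683 0.0184]] [[0.6373 0.1715 0.044 ]]
```

View pics/w1.png

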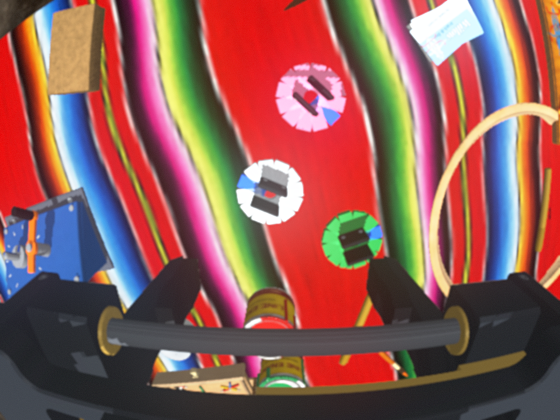

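```bash
cat >> h.py <<'E'
def dialfit(im,d,T,K,c):
    hsv=cv2.cvtColor(im,cv2.COLOR_BGR2HSV);uv,P=cloud(d,T,K)
    near=np.hypot(*(wz(uv,.012,T,K)[:,:2]-c).T)<.045
    uv=uv[near];P=P[near];h=hsv[uv[:,1],uv[:,0]].astype(int)
    w=(h[:,1]<50)&(h[:,2]>170);b=(abs(h[:,0]-107)<15)&(h[:,1]>110)
    X=wz(uv,.012,T,K)
    (cx,cy),rad=cv2.minEnclosingCircle(X[(w|b)][:,:2].astype(np.float32)*1000)
    t=P[(P[:,2]>.036)&(P[:,2]<.052)]
    mb=X[b].mean(0)[:2];ctr=np.array([cx,cy])/1000
    print("white z",np.median(P[w][:,2]).round(4),"centre",ctr.round(4),"rad",rad,"blue",mb.round(4),b.sum(),"yaw+x",np.arctan2(*(ctr-mb)[::-1]).round(3))
    if len(t)>10:
        q=t[:,:2]-t[:,:2].mean(0);e=np.linalg.eigh(q.T@q)[1][:,1];(ra,rb,rc)=cv2.minAreaRect(t[:,:2].astype(np.float32)*1000)
        print("tops",len(t),np.median(t[:,2]).round(4),t.mean(0).round(4),"axis",np.arctan2(e[1],e[0]).round(3),"rect",ra,rb,rc)
E
python3 - <<'E'
from h import *
z=np.load("/tmp/w1.npz");dialfit(z["im"],z["d"],z["T"],z["K"],np.array([.6345,.177]))
E
```

```text
white z 0.0112 centre [0.6358 0.1718] rad 40.709346771240234 blue [0.6184 0.1505] 186 yaw+x 0.886
tops 378 0.0426 [0.636  0.1736 0.042 ] axis 2.527 rect (636.6253051757812, 173.2224884033203) (32.67536926269531, 29.333545684814453) 51.916683197021484
```

```bash
python3 -m pendant '[{"claw":0.65,"dx":9,"dy":-20,"dz":-20,"twist":1.15},{"claw":0.65,"dx":9,"dy":-20,"dz":-50,"twist":1.15},{"claw":0.65,"dx":9,"dy":-20,"dz":-100,"twist":1.15},{"claw":0.65,"dx":9,"dy":-20,"dz":-110,"twist":1.15},{"claw":0.65,"dx":9,"dy":-20,"dz":-110,"twist":1.15},{"claw":0.65,"dx":9,"dy":-20,"dz":-110,"twist":1.15},{"claw":0.65,"dx":9,"dy":-20,"dz":-110,"twist":1.15},{"claw":0.65,"dx":9,"dy":-20,"dz":-110,"twist":1.15}]'
python3 - <<'E'
from h import *
im,d,T,K=wrist("w2");dialfit(im,d,T,K,np.array([.6365,.173]))
s=r.get_state();print(s["q"],R.from_quat(s["eef_rot"]).as_matrix()[:,1])
# head cloud from scene/side
for c in ("scene","side"):
    pass
E
```

```text
clock: 3.25
tool_pos: [0.6362, 0.1743, 0.1191]
eef_rot: [-0.437, 0.899, 0.0, 0.0]
contact_force: [-0.6, -0.3, -0.2]
opening: 0.651
finger_force: 0.0
white z 0.0112 centre [0.637  0.1691] rad 42.19944381713867 blue [0.6195 0.1504] 413 yaw+x 0.818
tops 667 0.0428 [0.6358 0.1728 0.0425] axis 2.52 rect (636.8308715820312, 173.10726928710938) (33.62784194946289, 28.29733657836914) 51.58135223388672
[-0.06635961  0.92365207 -0.52778908  1.53770175  0.57015283  0.83755313
  1.66860388] [-7.87926952e-01  6.15768400e-01  6.29167695e-04]
```

View pics/w2.png

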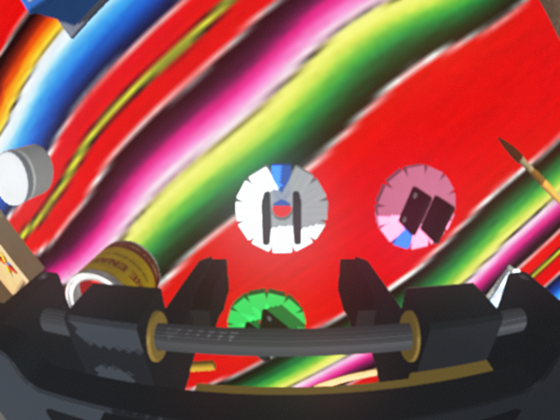

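```bash
python3 -m pendant '[{"claw":0.65,"dx":1,"dy":-1,"dz":-40,"twist":0},{"claw":0.65,"dx":1,"dy":-1,"dz":-80,"twist":0},{"claw":0.65,"dx":1,"dy":-1,"dz":-97,"twist":0},{"claw":0.65,"dx":1,"dy":-1,"dz":-97,"twist":0},{"claw":0.2,"dx":1,"dy":-1,"dz":-97,"twist":0},{"claw":0.2,"dx":1,"dy":-1,"dz":-97,"twist":0},{"claw":0.2,"dx":1,"dy":-1,"dz":-97,"twist":0},{"claw":0.2,"dx":1,"dy":-1,"dz":-97,"twist":0}]' 12
python3 -m pendant '[{"claw":0.2,"dx":0,"dy":0,"dz":0,"twist":0},{"claw":0.2,"dx":0,"dy":0,"dz":30,"twist":0},{"claw":0.2,"dx":0,"dy":0,"dz":80,"twist":0},{"claw":0.2,"dx":0,"dy":0,"dz":130,"twist":0},{"claw":0.2,"dx":0,"dy":0,"dz":170,"twist":0}]'
```

```text
clock: 4.1
tool_pos: [0.6386, 0.1723, 0.0232]
eef_rot: [-0.434, 0.901, 0.0, 0.001]
contact_force: [-0.8, 0.8, 4.1]
opening: 0.325
finger_force: 12.0
clock: 4.6
tool_pos: [0.6383, 0.1715, 0.1945]
eef_rot: [-0.434, 0.901, -0.0, 0.001]
contact_force: [1.2, -0.1, -1.1]
opening: 0.328
finger_force: 12.0
```

```bash
python3 -m pendant '[{"claw":0.2,"dx":-20,"dy":-260,"dz":20,"twist":-0.9},{"claw":0.2,"dx":-20,"dy":-260,"dz":20,"twist":-0.9},{"claw":0.2,"dx":-20,"dy":-260,"dz":20,"twist":-0.9},{"claw":0.2,"dx":-20,"dy":-260,"dz":20,"twist":-0.9},{"claw":0.2,"dx":-20,"dy":-260,"dz":20,"twist":-0.9},{"claw":0.2,"dx":-20,"dy":-260,"dz":20,"twist":-0.9},{"claw":0.2,"dx":-20,"dy":-260,"dz":20,"twist":-0.9},{"claw":0.2,"dx":-20,"dy":-260,"dz":20,"twist":-0.9}]'
python3 - <<'E'
from h import *
im,d,T,K=wrist("w3");np.savez("/tmp/w3.npz",im=im,d=d,T=T,K=K)
for q in ("head","shaft_seat","shaft_tip","keeper_pivot","keeper_post"):
    for o in nets.place_of("wrist",q)[:2]:
        uv=np.array(o["position"])*[560,420];print(q,round(o["confidence"],2),uv.round(),w3(uv,d,T,K).round(4))
x=[int(v) for v in proj([[.6,-.2,.05]],T,K)[0]];print(x)
cv2.imwrite("pics/w3b.png",cv2.resize(im[max(0,x[1]-100):x[1]+100,max(0,x[0]-130):x[0]+130],None,fx=3,fy=3,interpolation=cv2.INTER_CUBIC))
E
```

```text
clock: 5.4
tool_pos: [0.6179, -0.0868, 0.2117]
eef_rot: [-0.001, 1.0, 0.001, -0.0]
contact_force: [0.3, 0.2, -2.5]
opening: 0.326
finger_force: 12.0
head 0.69 [189. 185.] [[ 0.6107 -0.1836  0.0406]]
shaft_seat 0.88 [172. 194.] [[ 0.6112 -0.1913  0.0743]]
shaft_tip 0.65 [160. 191.] [[ 0.6058 -0.1999  0.0812]]
shaft_tip 0.46 [170. 199.] [[ 0.616  -0.1946  0.0722]]
keeper_pivot 0.89 [225. 189.] [[ 0.6057 -0.1384  0.0789]]
keeper_pivot 0.65 [192. 187.] [[ 0.6128 -0.1803  0.042 ]]
keeper_post 0.89 [226. 135.] [[ 0.5571 -0.135   0.0864]]
[170, 177]
```

View pics/w3b.png

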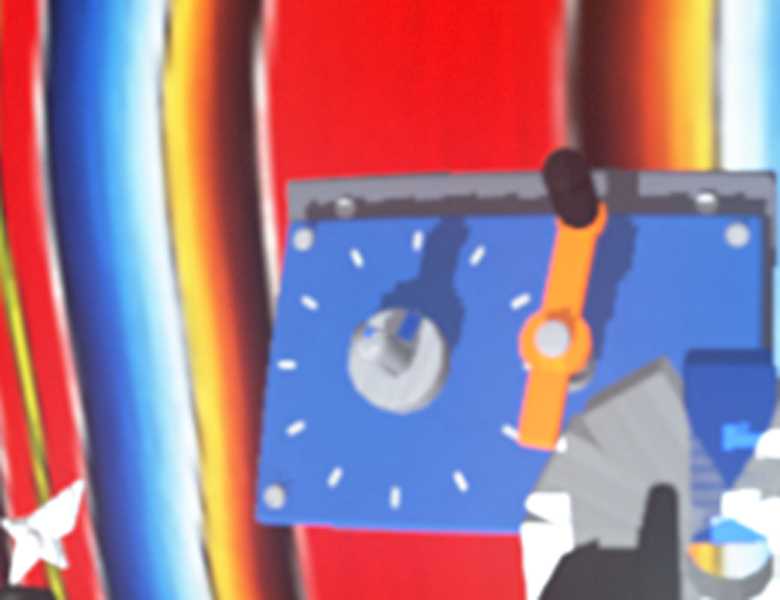

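```bash
python3 -m pendant '[{"claw":0.2,"dx":50,"dy":-10,"dz":0,"twist":0},{"claw":0.2,"dx":80,"dy":-50,"dz":0,"twist":0},{"claw":0.2,"dx":80,"dy":-100,"dz":-10,"twist":0},{"claw":0.2,"dx":80,"dy":-110,"dz":-55,"twist":0},{"claw":0.2,"dx":80,"dy":-110,"dz":-55,"twist":0},{"claw":0.2,"dx":80,"dy":-110,"dz":-55,"twist":0}]'
python3 - <<'E'
from h import *
im,d,T,K=wrist("w4");np.savez("/tmp/w4.npz",im=im,d=d,T=T,K=K)
for q in ("head","shaft_seat","shaft_tip","keeper_pivot","keeper_post"):
    for o in nets.place_of("wrist",q)[:2]:
        uv=np.array(o["position"])*[560,420];print(q,round(o["confidence"],2),uv.round(),w3(uv,d,T,K).round(4))
# deck plane from blue pixels of both views
for n in ("w3","w4"):
    z=np.load(f"/tmp/{n}.npz");uv,P=cloud(z["d"],z["T"],z["K"]);h=cv2.cvtColor(z["im"],cv2.COLOR_BGR2HSV)[uv[:,1],uv[:,0]].astype(int)
    m=(abs(h[:,0]-108)<10)&(h[:,1]>120)&(abs(P[:,0]-.6)<.09)&(P[:,1]<-.05)&(P[:,1]>-.28)&(P[:,2]>.01)
    Q=P[m]
    for i in range(8):
        c=Q.mean(0);nrm=np.linalg.svd(Q-c,full_matrices=False)[2][2];nrm*=np.sign(nrm[2]);e=abs((Q-c)@nrm);Q=Q[e<max(2.5*np.median(e),.0015)]
    print(n,len(Q),"n",nrm.round(4),"c",c.round(4),"tilt",np.degrees(np.arccos(nrm[2])),"yaw",np.arctan2(-nrm[1],-nrm[0]).round(3),"range",Q.min(0).round(3),Q.max(0).round(3))
x=[int(v) for v in proj([[.6,-.2,.06]],T,K)[0]];print(x)
cv2.imwrite("pics/w4b.png",cv2.resize(im[max(0,x[1]-75):x[1]+75,max(0,x[0]-90):x[0]+110],None,fx=4,fy=4,interpolation=cv2.INTER_CUBIC))
E
```

```text
clock: 6.3
tool_pos: [0.6976, -0.1968, 0.1559]
eef_rot: [0.001, 1.0, 0.001, -0.001]
contact_force: [0.7, 0.3, -0.3]
opening: 0.326
finger_force: 12.0
head 0.95 [284. 117.] [[ 0.6208 -0.1959  0.066 ]]
shaft_seat 0.9 [283. 109.] [[ 0.6154 -0.1969  0.0741]]
shaft_seat 0.73 [526. 267.] [[0.7802 0.1017 0.0213]]
shaft_tip 0.57 [282.  95.] [[ 0.606  -0.1976  0.081 ]]
keeper_pivot 0.75 [366. 105.] [[ 0.6111 -0.1402  0.0802]]
keeper_post 0.65 [374.  28.] [[ 0.5568 -0.1357  0.0854]]
w3 10939 n [-0.9269 -0.3473  0.1422] c [ 0.6165 -0.1655  0.0618] tilt 81.82357200628748 yaw 0.358 range [ 0.575 -0.252  0.018] [ 0.672 -0.072  0.308]
w4 21084 n [-0.4989  0.0084  0.8666] c [ 0.6311 -0.1668  0.0516] tilt 29.93392523189405 yaw -0.017 range [ 0.575 -0.251  0.019] [ 0.674 -0.076  0.076]
[278, 88]
```

View pics/w4b.png

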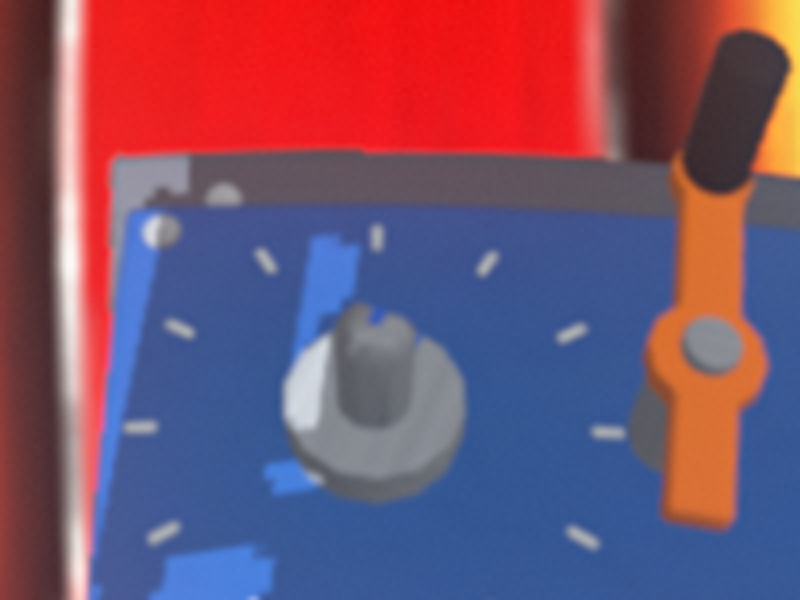

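```bash
python3 -m pendant '[{"claw":0.2,"dx":-30,"dy":40,"dz":0,"twist":0},{"claw":0.2,"dx":-60,"dy":75,"dz":0,"twist":0},{"claw":0.2,"dx":-92,"dy":110,"dz":-10,"twist":-0.017},{"claw":0.2,"dx":-92,"dy":110,"dz":-15,"twist":-0.017},{"claw":0.2,"dx":-92,"dy":110,"dz":-15,"twist":-0.017}]' 8
cat >> h.py <<'E'
n=np.array([-.4989,.0084,.8666]);n/=np.linalg.norm(n);C0=np.array([.6311,-.1668,.0516])
ey=np.cross(n,[1,0,0]);ey/=np.linalg.norm(ey);ex=np.cross(ey,n)
def warp(im,T,K,org,half,px=8):
    g=np.arange(-half,half,1/px)*1e-3;B,A=np.meshgrid(g[::-1],g[::-1])  # rows: x up, cols: y left
    P=org+A[...,None]*ex+B[...,None]*ey
    m=proj(P.reshape(-1,3),T,K).reshape(*A.shape,2).astype(np.float32)
    return cv2.remap(im,m[...,0],m[...,1],cv2.INTER_CUBIC)
E
python3 - <<'E'
from h import *
im,d,T,K=wrist("w5");np.savez("/tmp/w5.npz",im=im,d=d,T=T,K=K)
print(ex,ey)
# boss top points: height 9..15mm over deck near shaft
for nm in ("w3","w4","w5"):
    z=np.load(f"/tmp/{nm}.npz");uv,P=cloud(z["d"],z["T"],z["K"]);hgt=(P-C0)@n
    a=np.hypot(*(P-[.61,-.197,.06])[:,:2].T)<.03
    for lo,hi in ((.006,.016),(.03,.045)):
        m=a&(hgt>lo)&(hgt<hi);Q=P[m];
        if len(Q)>5:
            A=np.c_[(Q-C0)@ex,(Q-C0)@ey].astype(np.float32)*1000;print(nm,lo,len(Q),np.median(hgt[m]).round(4),"circ(ex,ey mm)",cv2.minEnclosingCircle(A),A.mean(0))
for q in ("shaft_seat","shaft_tip","keeper_pivot","keeper_post"):
    for o in nets.place_of("wrist",q)[:1]:
        uv=np.array(o["position"])*[560,420];p=w3(uv,d,T,K)[0];print(q,round(o["confidence"],2),uv.round(),p.round(4),((p-C0)@n).round(4))
seat=np.array([.613,-.197,.058]);seat+=n*(.012-(seat-C0)@n)
outs=[warp(z["im"],z["T"],z["K"],seat+n*h,24,6) for z in (np.load("/tmp/w3.npz"),np.load("/tmp/w5.npz")) for h in (0,.026)]
cv2.imwrite("pics/warp.png",np.vstack([np.hstack(outs[:2]),np.hstack(outs[2:])]))
E
```

```text
clock: 7.1
tool_pos: [0.6055, -0.0869, 0.1422]
eef_rot: [0.008, 1.0, 0.0, -0.0]
contact_force: [0.8, -1.3, -1.7]
opening: 0.331
finger_force: 8.0
[0.86665487 0.00483572 0.49888471] [ 0.          0.99995303 -0.0096926 ]
w3 0.006 648 0.012 circ(ex,ey mm) ((-9.402710914611816, -31.3010311126709), 17.169532775878906) [ -7.5854373 -28.650604 ]
w3 0.03 160 0.0371 circ(ex,ey mm) ((-8.284767150878906, -31.489665985107422), 6.854572772979736) [ -7.133705 -30.585836]
w4 0.006 1076 0.0119 circ(ex,ey mm) ((-8.981709480285645, -31.415592193603516), 17.338844299316406) [ -4.4766126 -31.639652 ]
w4 0.03 310 0.0364 circ(ex,ey mm) ((-8.107608795166016, -31.729778289794922), 7.0603437423706055) [ -6.3034196 -31.895203 ]
w5 0.006 961 0.0119 circ(ex,ey mm) ((-9.338305473327637, -31.145179748535156), 17.204627990722656) [ -8.666049 -27.714344]
w5 0.03 220 0.0369 circ(ex,ey mm) ((-8.462892532348633, -31.33466911315918), 7.127096176147461) [ -7.6568556 -30.155651 ]
shaft_seat 0.81 [145. 237.] [ 0.6118 -0.1922  0.0733] 0.0282
shaft_tip 0.96 [131. 233.] [ 0.6057 -0.2004  0.0806] 0.0375
keeper_pivot 0.69 [212. 233.] [ 0.6062 -0.1375  0.0796] 0.0369
keeper_post 0.89 [209. 159.] [ 0.5535 -0.1338  0.0839] 0.067
```

View pics/warp.png

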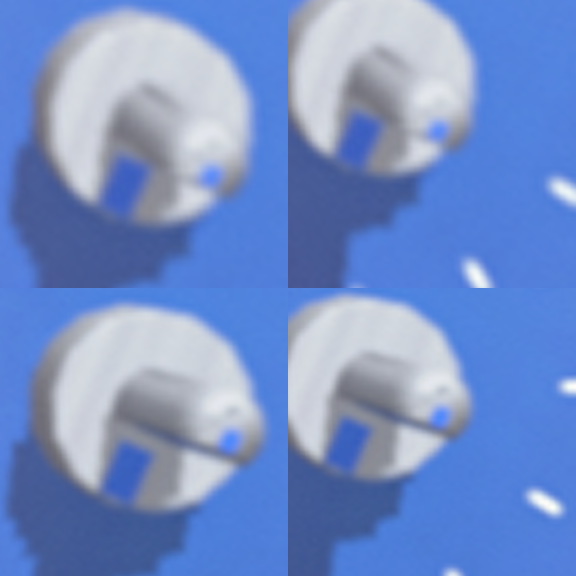

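```bash
python3 -m pendant '[{"claw":0.2,"dx":0,"dy":0,"dz":-40,"twist":0},{"claw":0.2,"dx":0,"dy":0,"dz":-57,"twist":0},{"claw":0.2,"dx":0,"dy":0,"dz":-63,"twist":0},{"claw":0.2,"dx":0,"dy":0,"dz":-68,"twist":0}]' 6
python3 -m pendant '[{"claw":0.2,"dx":0,"dy":0,"dz":-4,"twist":0},{"claw":0.2,"dx":0,"dy":0,"dz":-8,"twist":0},{"claw":0.2,"dx":0,"dy":0,"dz":-10,"twist":0},{"claw":0.2,"dx":0,"dy":0,"dz":-12,"twist":0},{"claw":0.2,"dx":0,"dy":0,"dz":-12,"twist":0}]' 6
```

```text
clock: 7.75
tool_pos: [0.6037, -0.0894, 0.0733]
eef_rot: [0.01, 1.0, -0.001, -0.003]
contact_force: [-6.9, -0.2, 2.8]
opening: 0.332
finger_force: 6.0
clock: 8.25
tool_pos: [0.6043, -0.0893, 0.062]
eef_rot: [0.01, 1.0, -0.0, -0.002]
contact_force: [-5.2, -0.0, 0.5]
opening: 0.33
finger_force: 6.0
```

```bash
python3 -m pendant '[{"claw":0.2,"dx":0,"dy":0,"dz":0,"twist":0},{"claw":0.2,"dx":0,"dy":0,"dz":30,"twist":0},{"claw":0.2,"dx":0,"dy":0,"dz":78,"twist":0},{"claw":0.2,"dx":0,"dy":0,"dz":78,"twist":0}]' 10
cat >> h.py <<'E'
def heldplate(im,d,T,K,tcp,lo=-.04,hi=.015,rad=.045):
    uv,P=cloud(d,T,K);h=cv2.cvtColor(im,cv2.COLOR_BGR2HSV)[uv[:,1],uv[:,0]].astype(int)
    near=(np.hypot(*(P-tcp)[:,:2].T)<rad)&(P[:,2]>tcp[2]+lo)&(P[:,2]<tcp[2]+hi)
    w=near&(h[:,1]<60)&(h[:,2]>110);Q=P[w]
    for i in range(8):
        c=Q.mean(0);v=np.linalg.svd(Q-c,full_matrices=False)[2][2];v*=np.sign(v[2]);e=abs((Q-c)@v);Q=Q[e<max(2.5*np.median(e),.001)]
    b=near&(abs(h[:,0]-108)<14)&(h[:,1]>120)&(abs((P-c)@v)<.004)
    print("plate",len(Q),"n",v.round(3),"tilt",np.degrees(np.arccos(v[2])).round(1),"rel tcp",(c-tcp).round(4),"blue",b.sum(),(P[b].mean(0)-tcp).round(4) if b.any() else "")
    return c,v,Q
E
python3 - <<'E'
from h import *
im,d,T,K=wrist("w6");s=r.get_state();tcp=s["tool_pos"];c,v,Q=heldplate(im,d,T,K,tcp);print(tcp)
# circle of rim
a=np.cross([0,1,0],v);a/=np.linalg.norm(a);b=np.cross(v,a);A=np.c_[(Q-c)@a,(Q-c)@b].astype(np.float32)*1000
o,rd=cv2.minEnclosingCircle(A);print(o,rd,(c+a*o[0]/1e3+b*o[1]/1e3-v*.012-tcp).round(4))
x=[int(q) for q in proj([tcp],T,K)[0]];print(x)
cv2.imwrite("pics/w6b.png",cv2.resize(im[max(0,x[1]-130):x[1]+70,x[0]-130:x[0]+130],None,fx=3,fy=3))
E
```

```text
clock: 8.65
tool_pos: [0.6122, -0.0885, 0.1465]
eef_rot: [0.01, 1.0, 0.0, 0.008]
contact_force: [1.6, 0.4, -0.9]
opening: 0.33
finger_force: 10.0
plate 5564 n [-0.474  0.011  0.88 ] tilt 28.3 rel tcp [ 0.0004 -0.0002 -0.0089] blue 926 [-0.0184 -0.0001 -0.0191]
[ 0.61017125 -0.08866331  0.14381197]
(3.2841649055480957, -0.14481866359710693) 38.12492370605469 [ 0.0089 -0.0005 -0.0179]
[283, 270]
```

View pics/w6b.png

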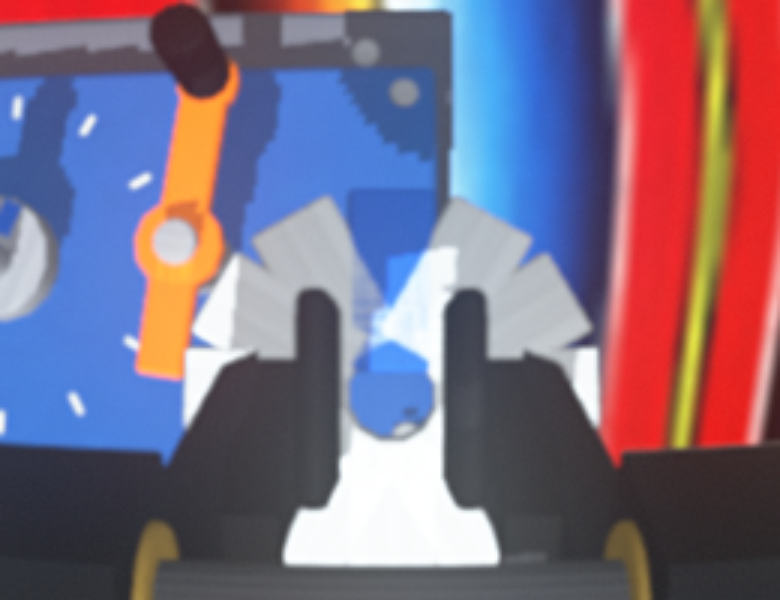

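```bash
python3 -m pendant '[{"claw":0.2,"dx":-10,"dy":-40,"dz":5,"twist":-0.1},{"claw":0.2,"dx":-20,"dy":-80,"dz":5,"twist":-0.2},{"claw":0.2,"dx":-20,"dy":-106,"dz":0,"twist":-0.255},{"claw":0.2,"dx":-20,"dy":-106,"dz":0,"twist":-0.255},{"claw":0.2,"dx":-20,"dy":-106,"dz":0,"twist":-0.255}]'
python3 - <<'E'
from h import *
s=r.get_state();tcp=s["tool_pos"];im,d,T,K=wrist("w7");np.savez("/tmp/w7.npz",im=im,d=d,T=T,K=K);c,v,Q=heldplate(im,d,T,K,tcp);print(tcp,s["eef_rot"])
a=np.cross([0,1,0],v);a/=np.linalg.norm(a);b=np.cross(v,a);A=np.c_[(Q-c)@a,(Q-c)@b].astype(np.float32)*1000
o,rd=cv2.minEnclosingCircle(A);rel=c+a*o[0]/1e3+b*o[1]/1e3-v*.012-tcp;print(o,rd,rel.round(4))
seat=np.array([.6173,-.1981,.0578])
for q in (.045,.034,.02,0): print(q,((seat+n*q-rel-tcp)*1000).round(1))
E
```

```text
clock: 9.2
tool_pos: [0.5859, -0.1949, 0.1389]
eef_rot: [0.138, 0.991, 0.0, -0.0]
contact_force: [-0.3, 1.0, -3.1]
opening: 0.327
finger_force: 10.0
plate 5608 n [-0.443  0.125  0.888] tilt 27.4 rel tcp [-0.0017 -0.0002 -0.0115] blue 957 [-0.0199  0.005  -0.0213]
[ 0.58590068 -0.19493894  0.13887199] [ 1.37500997e-01  9.90501576e-01  2.41847679e-04 -2.13512443e-04]
(3.068448543548584, -0.8297171592712402) 38.219486236572266 [ 0.0063 -0.0025 -0.0207]
0.045 [  2.6  -0.3 -21.4]
0.034 [  8.1  -0.4 -30.9]
0.02 [ 15.1  -0.5 -43.1]
0 [ 25.1  -0.6 -60.4]
```

```bash
python3 -m pendant '[{"claw":0.2,"dx":3,"dy":0,"dz":-21,"twist":0},{"claw":0.2,"dx":8,"dy":0,"dz":-31,"twist":0},{"claw":0.2,"dx":11,"dy":0,"dz":-36,"twist":0},{"claw":0.2,"dx":13,"dy":0,"dz":-39,"twist":0},{"claw":0.2,"dx":15,"dy":0,"dz":-43,"twist":0},{"claw":0.2,"dx":15,"dy":0,"dz":-43,"twist":0}]' 6
python3 - <<'E'
from h import *
im,d,T,K=wrist("w8");s=r.get_state();tcp=s["tool_pos"];c,v,Q=heldplate(im,d,T,K,tcp);print(tcp)
a=np.cross([0,1,0],v);a/=np.linalg.norm(a);b=np.cross(v,a);A=np.c_[(Q-c)@a,(Q-c)@b].astype(np.float32)*1000
o,rd=cv2.minEnclosingCircle(A);p=c+a*o[0]/1e3+b*o[1]/1e3-v*.012-[.6173,-.1981,.0578];print(rd,"rel tcp",(p+[.6173,-.1981,.0578]-tcp).round(4),"rel seat ex,ey,n mm",((p@ex)*1e3).round(1),((p@ey)*1e3).round(1),((p@n)*1e3).round(1))
E
```

```text
clock: 9.85
tool_pos: [0.6007, -0.1946, 0.0964]
eef_rot: [0.137, 0.991, -0.0, -0.0]
contact_force: [0.3, -0.3, -2.7]
opening: 0.328
finger_force: 6.0
plate 5281 n [-0.423  0.124  0.898] tilt 26.2 rel tcp [-0.0021 -0.0003 -0.0117] blue 1484 [-0.0174  0.0039 -0.0195]
[ 0.60068191 -0.19458759  0.09660464]
38.268310546875 rel tcp [ 0.0063 -0.0027 -0.0208] rel seat ex,ey,n mm 0.1 0.7 20.8
```

```bash
python3 -m pendant '[{"claw":0.2,"dx":2,"dy":0,"dz":-4,"twist":0},{"claw":0.2,"dx":4,"dy":-1,"dz":-7,"twist":0},{"claw":0.2,"dx":6,"dy":-1,"dz":-10.5,"twist":0},{"claw":0.2,"dx":8,"dy":-1,"dz":-14,"twist":0},{"claw":0.2,"dx":8,"dy":-1,"dz":-14,"twist":0}]' 4
cat >> h.py <<'E'
def where(name=None):
    im,d,T,K=wrist(name);s=r.get_state();tcp=s["tool_pos"];c,v,Q=heldplate(im,d,T,K,tcp);S=np.array([.6173,-.1981,.0578])
    a=np.cross([0,1,0],v);a/=np.linalg.norm(a);b=np.cross(v,a);A=np.c_[(Q-c)@a,(Q-c)@b].astype(np.float32)*1000
    o,rd=cv2.minEnclosingCircle(A);p=c+a*o[0]/1e3+b*o[1]/1e3-v*.012-S
    print(tcp.round(4),"rad",round(rd,1),"rel seat ex,ey,n mm",(p@ex*1e3).round(1),(p@ey*1e3).round(1),(p@n*1e3).round(1),"tilt to n",np.arccos(v@n).round(3));return im,d,T,K
E
python3 -c "
from h import *
where('w9')"
```

```text
clock: 10.4
tool_pos: [0.6091, -0.1962, 0.0821]
eef_rot: [0.137, 0.991, -0.0, -0.0]
contact_force: [-1.0, -2.8, -4.2]
opening: 0.326
finger_force: 4.0
plate 6134 n [-0.37   0.11   0.923] tilt 22.7 rel tcp [-0.0037  0.0003 -0.0117] blue 941 [-0.0229  0.0055 -0.0199]
[ 0.6091 -0.1961  0.0822] rad 38.4 rel seat ex,ey,n mm -2.0 -0.1 4.8 tilt to n 0.174
```

```bash
python3 -m pendant '[{"claw":0.4,"dx":0,"dy":0,"dz":0,"twist":0},{"claw":0.45,"dx":0,"dy":0,"dz":0,"twist":0},{"claw":0.45,"dx":0,"dy":0,"dz":0,"twist":0},{"claw":0.45,"dx":-4,"dy":0,"dz":7,"twist":0},{"claw":0.45,"dx":-4,"dy":0,"dz":7,"twist":0}]'
python3 -c "
from h import *
where('w10')"
```

```text
clock: 10.95
tool_pos: [0.6053, -0.1953, 0.091]
eef_rot: [0.137, 0.991, 0.0, 0.001]
contact_force: [0.1, 0.3, 0.2]
opening: 0.443
finger_force: 0.0
plate 5566 n [-0.5    0.008  0.866] tilt 30.0 rel tcp [ 0.0079 -0.0001 -0.0214] blue 1102 [-0.0122  0.0008 -0.033 ]
[ 0.6053 -0.1954  0.0906] rad 38.7 rel seat ex,ey,n mm -1.2 -0.6 -0.0 tilt to n 0.001
```

```bash
python3 -m pendant '[{"claw":0.45,"dx":-15,"dy":0,"dz":27,"twist":0},{"claw":0.45,"dx":-30,"dy":0,"dz":53,"twist":0},{"claw":0.45,"dx":-40,"dy":30,"dz":60,"twist":0.1},{"claw":0.45,"dx":-46,"dy":62,"dz":60,"twist":0.255},{"claw":0.45,"dx":-46,"dy":62,"dz":60,"twist":0.255},{"claw":0.45,"dx":-46,"dy":62,"dz":60,"twist":0.255}]'
python3 - <<'E'
from h import *
im,d,T,K=wrist("w11");np.savez("/tmp/w11.npz",im=im,d=d,T=T,K=K)
for o in nets.place_of("wrist","keeper_post")[:2]:
    uv=np.array(o["position"])*[560,420];print(o["confidence"],uv,w3(uv,d,T,K).round(4),r.get_state()["tool_pos"])
uv,P=cloud(d,T,K);S=np.array([.6173,-.1981,.0578]);g=(P-S);h=g@n;m=(abs(h-.0545)<.004)&(abs(g@ex+.04)<.03)&(abs(g@ey-.065)<.03)
print(m.sum(),P[m].mean(0).round(4), (g[m]@ex).mean(),(g[m]@ey).mean())
cv2.imwrite("pics/w11b.png",cv2.resize(im[30:330,100:400],None,fx=2,fy=2))
E
```

```text
clock: 11.6
tool_pos: [0.5592, -0.1328, 0.1501]
eef_rot: [0.01, 1.0, 0.0, 0.0]
contact_force: [-0.7, -0.1, -0.4]
opening: 0.448
finger_force: 0.0
0.58 [283.08  223.818] [[ 0.555  -0.1331  0.084 ]] [ 0.55911088 -0.13479217  0.14965847]
305 [ 0.5553 -0.1344  0.0839] -0.040365996605207094 0.06349012637642269
```

View pics/w11b.png

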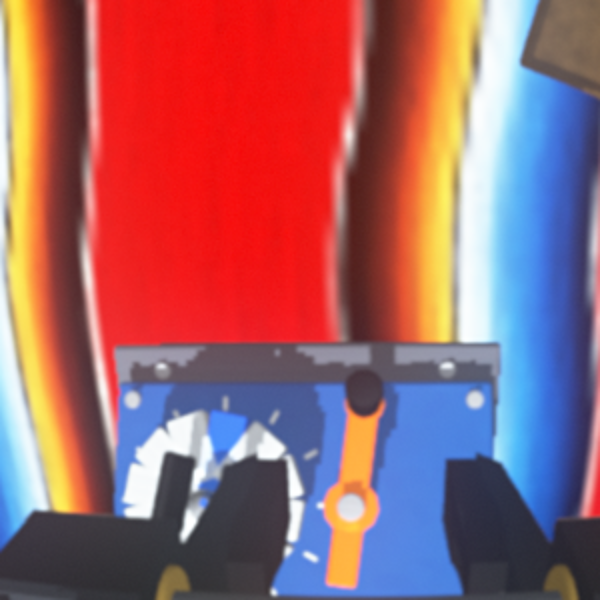

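```bash
python3 -m pendant '[{"claw":0.45,"dx":0,"dy":0,"dz":-45,"twist":0},{"claw":0.45,"dx":0,"dy":0,"dz":-81,"twist":0},{"claw":0.45,"dx":0,"dy":0,"dz":-81,"twist":0},{"claw":0.1,"dx":0,"dy":0,"dz":-81,"twist":0},{"claw":0.1,"dx":0,"dy":0,"dz":-81,"twist":0},{"claw":0.1,"dx":0,"dy":0,"dz":-81,"twist":0},{"claw":0.1,"dx":0,"dy":0,"dz":-81,"twist":0}]' 8
```

```text
clock: 12.4
tool_pos: [0.5601, -0.1338, 0.0703]
eef_rot: [0.01, 1.0, -0.0, 0.001]
contact_force: [1.0, -0.0, 3.7]
opening: 0.155
finger_force: 8.0
```

```bash
python3 -m pendant '[{"claw":0.1,"dx":1,"dy":5,"dz":0.5,"twist":0},{"claw":0.1,"dx":2.5,"dy":10,"dz":1,"twist":0},{"claw":0.1,"dx":5,"dy":15.5,"dz":3,"twist":0},{"claw":0.1,"dx":8,"dy":21,"dz":4.5,"twist":0},{"claw":0.1,"dx":12,"dy":25,"dz":6.5,"twist":0},{"claw":0.1,"dx":16,"dy":29,"dz":9,"twist":0},{"claw":0.1,"dx":16,"dy":29,"dz":9,"twist":0}]'
python3 -m pendant '[{"claw":0.1,"dx":5,"dy":3,"dz":3,"twist":0},{"claw":0.1,"dx":10,"dy":5.5,"dz":5.5,"twist":0},{"claw":0.1,"dx":15.5,"dy":6.5,"dz":9,"twist":0},{"claw":0.1,"dx":21,"dy":7,"dz":12,"twist":0},{"claw":0.1,"dx":22,"dy":7,"dz":12.5,"twist":0},{"claw":0.1,"dx":22,"dy":7,"dz":12.5,"twist":0}]'
```

```text
clock: 13.1
tool_pos: [0.5756, -0.1029, 0.0781]
eef_rot: [0.009, 1.0, 0.001, 0.0]
contact_force: [-3.5, -0.3, 4.8]
opening: 0.155
finger_force: 8.0
clock: 13.7
tool_pos: [0.5966, -0.0975, 0.0899]
eef_rot: [0.01, 1.0, 0.0, -0.001]
contact_force: [-4.0, -2.0, -0.2]
opening: 0.153
finger_force: 8.0
```

Release, lift, and check.

```bash
python3 -m pendant '[{"claw":0.35,"dx":0,"dy":0,"dz":0,"twist":0},{"claw":0.35,"dx":0,"dy":0,"dz":0,"twist":0},{"claw":0.35,"dx":0,"dy":0,"dz":0,"twist":0},{"claw":0.35,"dx":-10,"dy":0,"dz":30,"twist":0},{"claw":0.35,"dx":-20,"dy":0,"dz":80,"twist":0},{"claw":0.35,"dx":0,"dy":0,"dz":120,"twist":0},{"claw":0.35,"dx":40,"dy":0,"dz":120,"twist":0},{"claw":0.35,"dx":40,"dy":0,"dz":120,"twist":0}]'
python3 - <<'E'
from h import *
im,d,T,K=wrist("w12");S=np.array([.6173,-.1981,.0578])
uv,P=cloud(d,T,K);g=P-S;h=g@n;m=(abs(h-.0545)<.004)&(abs(g@ex)<.05)&(abs(g@ey-.095)<.02)
a,b=(g[m]@ex).mean(),(g[m]@ey).mean()-.058;print(m.sum(),a,b,"q",np.arctan2(b,-a))
heldplate(im,d,T,K,S,lo=-.03,hi=.05,rad=.05)
x=[int(q) for q in proj([S+[0,.03,0]],T,K)[0]]
cv2.imwrite("pics/w12b.png",cv2.resize(im[max(0,x[1]-100):x[1]+100,max(0,x[0]-130):x[0]+130],None,fx=3,fy=3))
E
```

```text
clock: 14.5
tool_pos: [0.643, -0.0965, 0.2127]
eef_rot: [0.01, 1.0, 0.001, 0.005]
contact_force: [-1.1, 0.5, -1.1]
opening: 0.349
finger_force: 0.0
222 0.0021907911766099594 0.04178322782869864 q 1.6231806683815238
plate 2222 n [-0.497  0.012  0.868] tilt 29.8 rel tcp [-0.0005  0.0028  0.0136] blue 147 [-0.0343  0.0064 -0.006 ]
```

View pics/w12b.png

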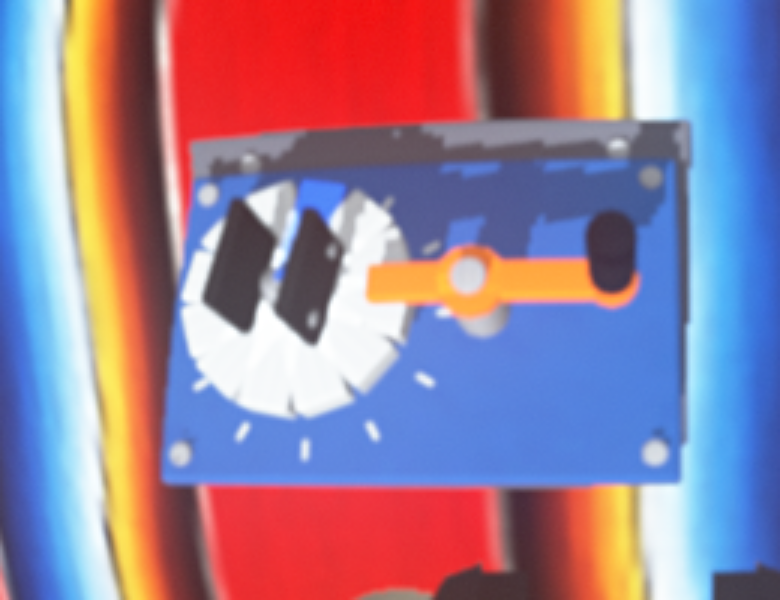

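The picture shows the dial flush on the deck angle. The keeper finger at (400,280) lies over the rim and the post is to the left of the pivot.

```bash
python3 -c "
from plant import r
print(r.finish_job())"
```

```text
the job is handed in; nothing more can be done
None
```

I handed the job in at about 14.6 s. On the last camera check the dial sat square on the shaft with its blue tooth on the flat's side, the keeper was against its closed stop with its finger over the rim, and the gripper was clear. The hand-in call returned no verdict.

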